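# Index a gauge carrier on the test rail

### The job

Take the red gauge carrier by its black knob, hook it from above over the open end of the indexing rail, with its tray under the rail, and slide it along beneath the guard to the yellow station. There, feel for the hidden notch in the rail and let the carrier drop fully home in it, hanging plumb and let go. Keep the carrier upright all the way and do not disturb the tape rolls or the oil can.

Things in the scene. Friction and masses are not known exactly. Their poses are not given: they have to be found in the camera images.
- carrier: red steel gauge carrier, loose, 0.45 kg, 190 mm tall, standing on its tray. Origin: underside of the tray below the front plate; z up, y across its width, +x from front plate towards tray and hook (away from the robot at yaw 0). Front plate x -3 to 3, 50 mm wide, 34 above z 85. Tray x -20 to 54, 76 mm wide, with a gauge fixed in it up to z 36, its brass stem out to y -48
- carrier_grip (a point): middle of the carrier's black knob (carrier x 18, z 175, over the centre of mass); knob 38 mm (x) by 30 mm (y) by 34 mm (z); pinch it across y from above. Finger tips up to 17 mm below this point stay above the guard all along the rail
- carrier_tooth (a point): underside of the brass tooth on which the carrier rides (carrier x 20, z 108): tooth x 14 to 26, 36 mm wide in y, under the hook's arm (34 mm wide, z 125 to 131, from the plate to x 36). The hook's back lip, x 30 to 36, goes down to z 97. Open gap of the hook between plate and lip: 27 mm
- rail: fixed grey indexing rail on two posts at y +-165 mm. Origin on the bench under the bar's middle; y along the bar, open end +y, guarded end -y. Bar x -8 to 8, flat top z 140; thin fence in front x -11 to -8, top z 145 (the tooth goes behind it). Carrier hangs with axes parallel, plate on the -x side, origin at x -18 when centred; its underside is at z 32 riding, z 24 in the notch
- rail_open (a point): top of the bar in the middle of its open length (rail y 90; open from y 40 to 150), where the carrier is hooked on
- rail_guard (a point): open (+y) end of the sheet guard, middle of its top (rail x 14, y 40, z 174). The guard covers the bar from here to the -y post: underside z 170, 7 mm above the riding hook arm; top z 174; front edge rail x -6. The carrier's front plate passes in front of it, the knob above it
- rail_mark (a point): top of the bar under the middle of the yellow station, an 80 mm long yellow band on the guard (rail y -100 to -20). Under it the bar has one square notch, 44 mm long (4 mm play each side of the tooth), 8 mm deep; its middle lies up to 22 mm to either side of this point along y, differs each time and cannot be seen: find it by feel
- elec_tape: roll of black tape, 58 mm across, 19 mm tall, bystander; origin centre of underside
- oil_can: oil can with a thin spout, 65 mm across, 186 mm tall, bystander; origin centre of underside
- seal_tape_2: blue and white tape spool, 52 mm across, 17 mm tall, bystander; origin centre of underside

How it is judged:
On the way:
1. the carrier is hooked over the open length of the rail (z of carrier in the frame of rail between 0.028 and 0.044 m and y of carrier in the frame of rail between 0.02 and 0.14 m and x of carrier in the frame of rail between -0.03 and -0.006 m), for 0.1 s.
At the end, for the whole second after the job is handed in: the carrier hangs practically still (under 0.05 m/s and 0.5 rad/s) in the notch under the yellow station: its underside 20 to 27 mm above the rail's origin (riding on the bar would be 32), its origin within 35 mm of the middle of the band along the rail, hook over the bar, within 0.12 rad of plumb (z of carrier in the frame of rail between 0.02 and 0.027 m and y of carrier in the frame of rail between -0.095 and -0.025 m and x of carrier in the frame of rail between -0.028 and -0.008 m and angle between carrier's own z axis and vertical below 0.12 rad and linear speed of carrier below 0.05 m/s and angular speed of carrier below 0.5 rad/s); the robot touches nothing.
It fails at once if the roll of black tape is shifted more than 30 mm or knocked over (distance of elec_tape from where it was at the start of the episode above 0.03 m or angle between elec_tape's own z axis and vertical above 0.5 rad).
It fails at once if the oil can is shifted more than 30 mm or knocked over (distance of oil_can from where it was at the start of the episode above 0.03 m or angle between oil_can's own z axis and vertical above 0.5 rad).
It fails at once if the tape spool is shifted more than 30 mm or knocked over (distance of seal_tape_2 from where it was at the start of the episode above 0.03 m or angle between seal_tape_2's own z axis and vertical above 0.5 rad).
It fails at once if the carrier is tipped more than 0.6 rad (angle between carrier's own z axis and vertical above 0.6 rad).
It also fails if it takes over 72 s, if anything falls off the work surface, if the arm or the gripper's body presses on something with over 40 N, if the wrist force passes 120 N, or if a joint passes its speed limit or range.

### The arm

A 7-joint arm with a two-finger parallel gripper is mounted at the origin on a cart in front of the work surface, level with it; the furniture and walls round the work are solid. World frame = base frame: x ahead of the robot, y to its left, z up, the work surface at z = 0. Lengths are in m, angles in rad, forces in N, time in s.
With the tool pointing down it reaches from about 0.425 to 0.925 m from the base axis. Payload 6.8 kg.
Tool frame: the origin (TCP) lies midway between the tips of the shut fingers; the grasp point (between the pads) lies 19 mm behind it (robot.pinch_z is the distance from the TCP to the grasp point, in m); z points along the fingers, y is the line along which they close (so a half turn about z gives the same grasp; the last joint's range is limited). The gripper opens to 88 mm and grips with 3 to 60 N. Pads are 20 mm wide; open, the fingers measure 115 mm over their backs; the gripper's body (75 mm by 178 mm) begins 61 mm behind the grasp point.
Start: joints at [-0.108, 0.477, 0.022, 1.555, -0.011, 1.109, -0.083], TCP at [0.675, 0, 0.223] pointing down, gripper open.
Joint ranges: [-2.96, 2.96], [-0.34, 2.1], [-1.41, 1.46], [0.24, 2.44], [-1.37, 4.51], [0.17, 1.92], [-2.96, 2.96]. Speed limits (rad/s): [2.39, 2.39, 3.14, 3.14, 3.14, 3.14, 3.14].

### API

Orientations are given as a rotation vector (axis times angle).
In Python, from bench import monitor, get_image, ticket, robot gives the robot as it stands. The module is installed in compiled form; this text tells all that it offers.
- The arm moves only by the tool carry_out, never from a script. Its arguments are lists of equal length, an entry for each row: "offset": the shift along the tool's x, y, z in mm, a list of three; "twist": the turn, a rotation vector about the tool's x, y, z in rad, a list of three; "grip": the opening, from -1 (shut) to 1 (fully open). In form: {"offset": [[dx, dy, dz], ...], "twist": [[ax, ay, az], ...], "grip": [grip, ...]}. A call has 1 to 8 rows; each row shifts and turns the commanded pose from where the row before left it, along the tool's axes as they then stand; what a row does not reach is not made up. A row lasts 1/12 s, in which the tool goes at most 41.7 mm and 7.16 degrees, less where a joint would pass 70% of its speed; a pose out of reach is approached as far as the arm can. A call is refused whole if a number of a shift passes 41.7 or a number of a turn 0.125, either way. A call with a gripper value outside its range is refused whole. The fingers move at their own pace and stop on an object; "newtons" is the grip in N (left out, the last holds). Time passes only in rows, so rows that do not move let the fingers close. It gives the time, the measured TCP pose, the force, the opening and the grip force at its end, in the units of the state.
- monitor.get_state(): the state, without advancing time (a new reading comes with each control period).
- get_image(name): name is "scene" or "top" or "wrist"; returns a dict with "image" (400x640x3 uint8, blue, green, red), "fx", "fy", "cx", "cy" (pixels), "xyz" and "rotation" of the camera in the world. Camera axes: x right, y down, z forward; pixel columns grow to the right and rows downward; lengths in m; the calibration is good to about 2 mm. A picture is of the moment at which its call begins. There is no depth.
- ticket.sign_off(): hands the job in; it is judged then, once.
The state is a dict: "time": time; "qpos": joint angles; "joint_velocities": joint speeds; "effort": joint torques, N m; "eef_pos": TCP position; "eef_rot": TCP orientation; "contact_force": force on the tool from outside, world axes, zero at the start; "wrist_torque": the same for the moment, N m; "opening": finger opening in m; "finger_force": force on a finger pad.
Only numpy, scipy, OpenCV 4.12 (cv2) and the standard library are available. Lean on these libraries where they do the work, as an engineer would, in place of code of your own. Each camera call takes 0.05 s, during which the arm holds its last target. There are 200 camera calls.

## Working session

There is one attempt and no reset: what is moved stays moved. The work goes in short steps, Python scripts to look and compute and a tool call to move; the robot and the scene stay as the last step left them, time stands still between calls to the robot, and variables do not carry over. Pictures are saved under pics/ and viewed, at most 10 in all, crops included, and the job is handed in when it is done.

Besides the shell and the picture viewer there is one more tool, called after "Call:" as a command line: name --argument value ..., lists and objects as JSON in quotes. carry_out: Moves the arm, as the interface text tells. Its arguments: {"type":"object","properties":{"offset":{"type":"array","items":{"type":"array","items":{"type":"number"}}},"twist":{"type":"array","items":{"type":"array","items":{"type":"number"}}},"grip":{"type":"array","items":{"type":"number"}},"newtons":{"type":"number"}},"required":["offset","twist","grip"]}

```bash
mkdir -p pics
cat > h.py <<'E'
import numpy as np, cv2, pickle
from bench import monitor, get_image, ticket, robot
def snap(n,out):
    d=get_image(n); cv2.imwrite(f'pics/{out}.png',d['image']); pickle.dump(d,open(f'pics/{out}.pkl','wb')); return d
def ray(d,u,v):
    R=np.array(d['rotation']); r=R@np.array([(u-d['cx'])/d['fx'],(v-d['cy'])/d['fy'],1]); return np.array(d['xyz']),r
def atz(d,u,v,z):
    o,r=ray(d,u,v); return o+r*(z-o[2])/r[2]
def proj(d,p):
    c=np.array(d['rotation']).T@(np.array(p)-np.array(d['xyz'])); return d['fx']*c[0]/c[2]+d['cx'],d['fy']*c[1]/c[2]+d['cy']
def tri(d1,p1,d2,p2):
    A=[];b=[]
    for d,p in((d1,p1),(d2,p2)):
        o,r=ray(d,*p); r/=np.linalg.norm(r); M=np.eye(3)-np.outer(r,r); A.append(M);b.append(M@o)
    return np.linalg.lstsq(np.vstack(A),np.hstack(b),rcond=None)[0]
E
python3 - <<'E'
from h import *
for n in('top','scene'):
    d=snap(n,n+'0'); print(n,d['xyz'],np.round(d['rotation'],3),d['fx'],d['cx'],d['cy'])
s=monitor.get_state(); print(s); print(robot.pinch_z)
E
```

```text
top [ 0.32282077 -0.14962922  1.2101724 ] [-2.144  2.108 -0.198] 451.14620773991726 320.0757656948773 200.44820836737293
scene [-0.10239308 -0.45020671  0.9296041 ] [-2.096  1.338 -0.479] 459.0203545652194 318.5983047598488 201.1920387327994
{'time': 0.1, 'qpos': array([-0.10812662,  0.47773694,  0.02237087,  1.55632756, -0.01149876,
        1.1093138 , -0.08314479]), 'joint_velocities': array([-0.00016647, -0.00231431,  0.00028908, -0.00067976,  0.0009397 ,
       -0.00113472,  0.00020418]), 'effort': array([ 4.71647683e-03, -5.84088278e+01,  1.53989889e+00, -2.73312145e+01,
       -5.42987685e-02,  1.30690381e-02,  5.50689708e-05]), 'eef_pos': array([ 6.74459169e-01, -1.15378560e-05,  2.21776998e-01]), 'eef_rot': array([-2.22070765e+00, -2.22065789e+00,  1.98371476e-03]), 'contact_force': array([ 0.90663823,  0.0403415 , -0.03433587]), 'wrist_torque': array([ 0.01727067,  0.04098292, -0.04805895]), 'finger_force': 0.0, 'opening': 0.08780520121481199}
0.0187
```

View pics/top0.png

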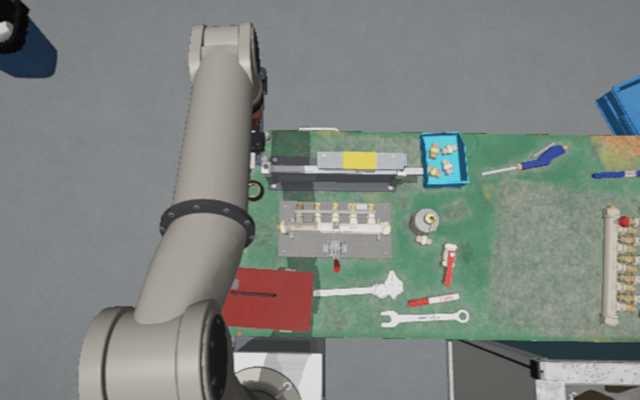

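View pics/scene0.png

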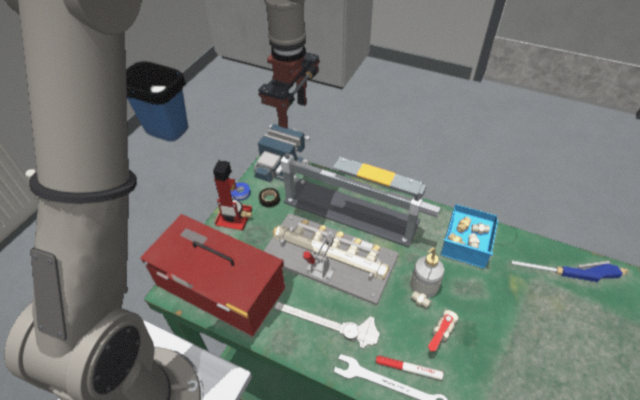

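```bash
sed -i "s/R=np.array(d\['rotation'\]);/R=cv2.Rodrigues(np.array(d['rotation']))[0];/; s/np.array(d\['rotation'\]).T@/cv2.Rodrigues(np.array(d['rotation']))[0].T@/" h.py
python3 - <<'E'
from h import *
d=snap('wrist','wrist0')
a=cv2.imread('pics/scene0.png')[140:270,190:450]; b=cv2.imread('pics/top0.png')[120:220,230:450]
cv2.imwrite('pics/c1.png',np.vstack([cv2.resize(a,(660,330),interpolation=2),cv2.resize(b,(594,270),interpolation=2)[:, :].copy() if 0 else cv2.copyMakeBorder(cv2.resize(b,(594,270),interpolation=2),0,0,0,66,0)]))
E
```

```text
(no output)
```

View pics/c1.png

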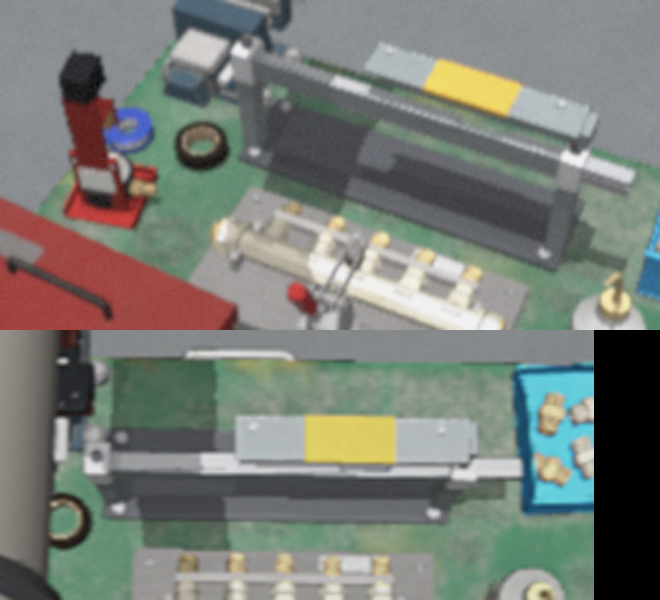

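View pics/wrist0.png

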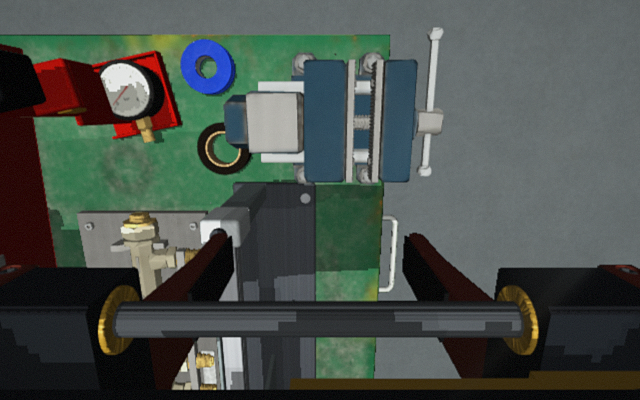

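Run:
```python
from h import *
L=lambda n:pickle.load(open(f'pics/{n}.pkl','rb'))
s,t,w=L('scene0'),L('top0'),L('wrist0')
print('wrist cam',w['xyz'],w['rotation'],w['fx'])
sc=lambda u,v:(190+u/660*260,140+v/330*130)
tc=lambda u,v:(230+u/2.7,120+(v-330)/2.7)
print('knob',atz(s,*sc(82,77),.178))
for n,u,v,z in(('band FL',304,462,.174),('band FR',396,462,.174),('band BL',304,416,.174),('band BR',396,416,.174),('guardFL',236,462,.174),('guardBL',236,416,.174)): print(n,atz(t,*tc(u,v),z))
for n,u,v in(('band FL',422,87),('band FR',511,115),('guardFL',366,68)): print('scene',n,atz(s,*sc(u,v),.174))
for n,u,v,z in (('trayTR',160,52,0.0),('trayBR',178,122,0),('stem',148,130,.02),('blue',208,67,.01),('tape',224,149,.01),('gauge',130,90,.036)): print(n,atz(w,u,v,z))
print('oil',atz(t,425,220,.1))
a=cv2.imread('pics/scene0.png')[145:245,200:300]; b=cv2.imread('pics/wrist0.png')[30:180,0:260]
a=cv2.resize(a,(500,500)); b=cv2.resize(b,None,fx=3,fy=3); 
cv2.imwrite('pics/c2.png',b)
```

```text
wrist cam [0.67515637 0.07025523 0.38399402] [ 2.88172222e+00  1.56457095e-03 -2.79736596e-03] 337.3504042183062
knob [0.47579396 0.08364094 0.178     ]
band FL [ 0.59275627 -0.20181296  0.174     ]
band FR [ 0.59416188 -0.28250533  0.174     ]
band BL [ 0.63462624 -0.20150145  0.174     ]
band BR [ 0.63605254 -0.28277319  0.174     ]
guardFL [ 0.5917178  -0.14219682  0.174     ]
guardBL [ 0.63357248 -0.14145746  0.174     ]
scene band FL [ 0.59512238 -0.20199155  0.174     ]
scene band FR [ 0.59545252 -0.28646791  0.174     ]
scene guardFL [ 0.59654645 -0.14601745  0.174     ]
trayTR [0.50813571 0.13257324 0.        ]
trayBR [0.51953139 0.06086042 0.        ]
stem [0.49503865 0.05309883 0.02      ]
blue [0.56057366 0.11659461 0.01      ]
tape [0.57121125 0.03223592 0.01      ]
gauge [0.49021607 0.09223989 0.036     ]
oil [ 0.48469978 -0.41129636  0.1       ]
```

View pics/c2.png

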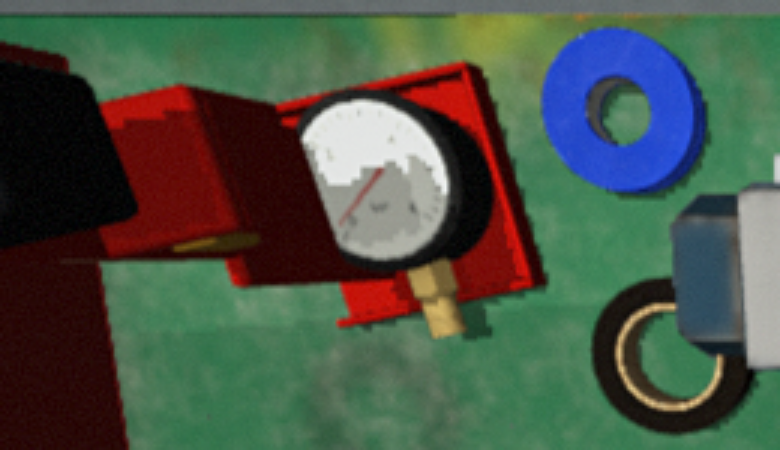

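Call:
carry_out --offset '[[11,-24.5,0],[11,-24.5,0],[11,-24.5,0],[11,-24.5,0],[11,-24.5,0],[11,-24.5,0],[11,-24.5,0],[11,-24.5,0]]' --twist '[[0,0,0],[0,0,0],[0,0,0],[0,0,0],[0,0,0],[0,0,0],[0,0,0],[0,0,0]]' --grip '[1,1,1,1,1,1,1,1]'

```text
time: 0.82
eef_pos: [0.4775, 0.0883, 0.2224]
eef_rot: [-2.221, -2.221, 0.001]
contact_force: [0.9, 0.6, 0.8]
opening: 0.088
finger_force: 0.0
```

Call:
carry_out --offset '[[0,0,0],[0,0,0],[0,0,0],[0,0,0],[0,0,0],[0,0,0]]' --twist '[[0,0,0.1176],[0,0,0.1176],[0,0,0.1176],[0,0,0.1176],[0,0,0.1176],[0,0,0.1176]]' --grip '[1,1,1,1,1,1]'

```text
time: 1.32
eef_pos: [0.4788, 0.088, 0.2225]
eef_rot: [-2.856, -1.309, 0.0]
contact_force: [0.7, -0.1, -0.3]
opening: 0.0877
finger_force: 0.0
```

Call:
carry_out --offset '[[0,0,0],[0,0,0],[0,0,0],[0,0,0],[0,0,0],[0,0,0],[0,0,0]]' --twist '[[0,0,0.1176],[0,0,0.1176],[0,0,0.1176],[0,0,0.1176],[0,0,0.1176],[0,0,0.1176],[0,0,0]]' --grip '[1,1,1,1,1,1,1]'

```text
time: 1.9
eef_pos: [0.4788, 0.0879, 0.2225]
eef_rot: [3.132, 0.244, -0.001]
contact_force: [-0.1, -0.1, 0.3]
opening: 0.0876
finger_force: 0.0
```

Run:
```python
from h import *
w=snap('wrist','wrist1');t=snap('top','top1'); s=monitor.get_state()
print(s['eef_pos'],cv2.Rodrigues(s['eef_rot'])[0].round(3),s['time'],s['qpos'].round(2)); print(w['xyz'],w['rotation'])
```

```text
[0.47887265 0.0880626  0.22255873] [[ 0.987  0.163 -0.   ]
 [ 0.163 -0.987 -0.   ]
 [-0.     0.    -1.   ]] 2.0 [-0.4   0.16  0.1   2.   -0.02  0.98 -1.7 ]
[0.54843608 0.09907195 0.38467439] [ 2.2295367  -1.90589003 -0.24966955]
```

View pics/wrist1.png

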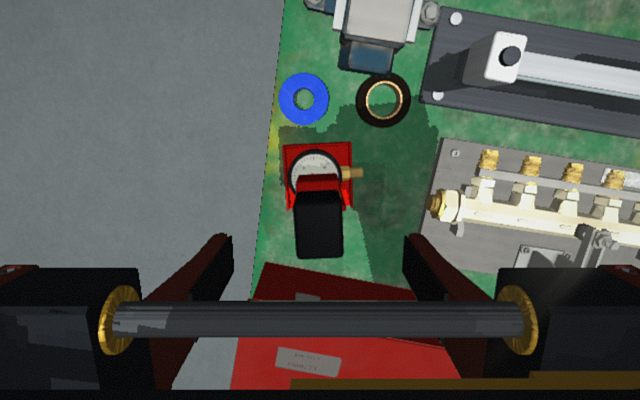

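Run:
```python
from h import *
w=pickle.load(open('pics/wrist1.pkl','rb'))
def pts(x,y,yaw):
    c,s=np.cos(yaw),np.sin(yaw)
    P=[(-1,-15,192),(-1,15,192),(37,15,192),(37,-15,192),(37,15,158),(37,-15,158),(54,38,6),(54,-38,6)]
    return [tuple(np.round(proj(w,(x+(c*a-s*b)/1e3,y+(s*a+c*b)/1e3,z/1e3)),1)) for a,b,z in P]
print(pts(.461,.0875,.16)); print(pts(.461,.086,.16))
a=cv2.imread('pics/wrist1.png')[130:270,260:380]; cv2.imwrite('pics/c3.png',cv2.resize(cv2.convertScaleAbs(a,alpha=2.2,beta=20),None,fx=4,fy=4))
```

```text
[(np.float64(338.4), np.float64(261.9)), (np.float64(290.0), np.float64(262.0)), (np.float64(288.4), np.float64(202.8)), (np.float64(339.2), np.float64(202.6)), (np.float64(292.6), np.float64(190.1)), (np.float64(336.2), np.float64(190.0)), (np.float64(281.4), np.float64(145.1)), (np.float64(349.8), np.float64(144.8))]
[(np.float64(340.8), np.float64(262.2)), (np.float64(292.4), np.float64(262.4)), (np.float64(291.0), np.float64(203.2)), (np.float64(341.7), np.float64(203.0)), (np.float64(294.7), np.float64(190.4)), (np.float64(338.3), np.float64(190.3)), (np.float64(282.7), np.float64(145.3)), (np.float64(351.1), np.float64(145.0))]
```

View pics/c3.png

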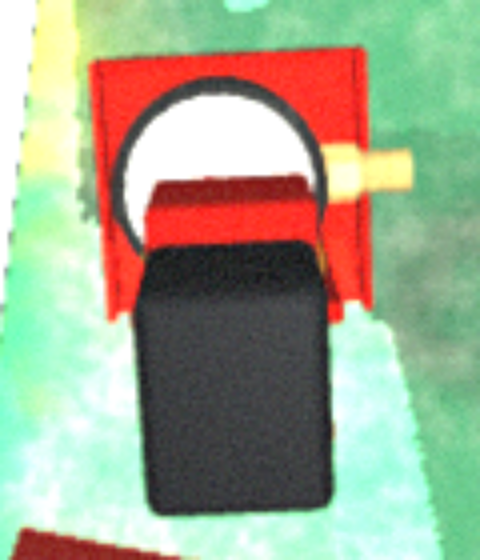

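Run:
```python
from h import *
from scipy.optimize import least_squares
w=pickle.load(open('pics/wrist1.pkl','rb'))
P=[(-1,-15,192),(-1,15,192),(37,15,192),(37,-15,192),(54,38,6),(54,-38,6)]
O=[(343.3,258.2),(296.5,258.2),(293,205),(342.7,205),(283.2,145.5),(351.2,142.7)]
def f(q):
    c,s=np.cos(q[2]),np.sin(q[2])
    return np.ravel([np.array(proj(w,(q[0]+(c*a-s*b)/1e3,q[1]+(s*a+c*b)/1e3,z/1e3)))-o for (a,b,z),o in zip(P,O)])
r=least_squares(f,[.461,.087,.16]); q=r.x; print(q,r.fun.round(1)); print('knob',q[0]+.018*np.cos(q[2]),q[1]+.018*np.sin(q[2]))
```

```text
[0.46197372 0.08424613 0.18586699] [ 0.6  2.4 -1.   3.7 -0.5 -2.3  0.6 -3.7 -0.   0.1  0.4  0.8]
knob 0.47966369426799554 0.08757250567111989
```

Call:
carry_out --offset '[[1,0.5,15],[0,0,15.5],[0,0,15.5],[0,0,15.5],[0,0,0],[0,0,0]]' --twist '[[0,0,-0.022],[0,0,0],[0,0,0],[0,0,0],[0,0,0],[0,0,0]]' --grip '[1,1,1,1,1,0.2]' --newtons 30

```text
time: 2.5
eef_pos: [0.4796, 0.0875, 0.1608]
eef_rot: [3.128, 0.288, -0.003]
contact_force: [0.1, -0.9, 0.6]
opening: 0.084
finger_force: 0.0
```

Call:
carry_out --offset '[[0,0,0],[0,0,0],[0,0,0],[0,0,0],[0,0,0],[0,0,0],[0,0,0],[0,0,0]]' --twist '[[0,0,0],[0,0,0],[0,0,0],[0,0,0],[0,0,0],[0,0,0],[0,0,0],[0,0,0]]' --grip '[-1,-1,-1,-1,-1,-1,-1,-1]' --newtons 30

```text
time: 3.17
eef_pos: [0.4801, 0.0877, 0.1612]
eef_rot: [-3.129, -0.285, -0.0]
contact_force: [0.8, -0.7, 0.4]
opening: 0.0312
finger_force: 0.0
```

Call:
carry_out --offset '[[0,0,0],[0,0,0],[0,0,-5],[0,0,-15],[0,0,-20],[0,0,-20],[0,0,-20],[0,0,0]]' --twist '[[0,0,0],[0,0,0],[0,0,0],[0,0,0],[0,0,0],[0,0,0],[0,0,0],[0,0,0]]' --grip '[-1,-1,-1,-1,-1,-1,-1,-1]' --newtons 30

```text
time: 3.83
eef_pos: [0.4819, 0.088, 0.2445]
eef_rot: [-3.127, -0.284, -0.008]
contact_force: [1.2, 0.3, -4.3]
opening: 0.0296
finger_force: 30.0
```

Run:
```python
from h import *
t=snap('top','top2'); s=snap('scene','scene2')
a=t['image'][130:280,250:450]; b=s['image'][60:320,190:450]
cv2.imwrite('pics/c4.png',np.hstack([cv2.resize(a,(480,360),interpolation=2),cv2.resize(b,(320,320),interpolation=2)[:,:] if 0 else np.zeros((360,0,3),np.uint8)]))
c=np.vstack([cv2.resize(a,(800,600),interpolation=2)]); cv2.imwrite('pics/c4.png',c)
print(monitor.get_state()['opening'],monitor.get_state()['finger_force'],monitor.get_state()['contact_force'])
```

```text
0.029724934451191242 29.980639815330505 [-0.36428257  0.00962097 -5.06863166]
```

View pics/c4.png

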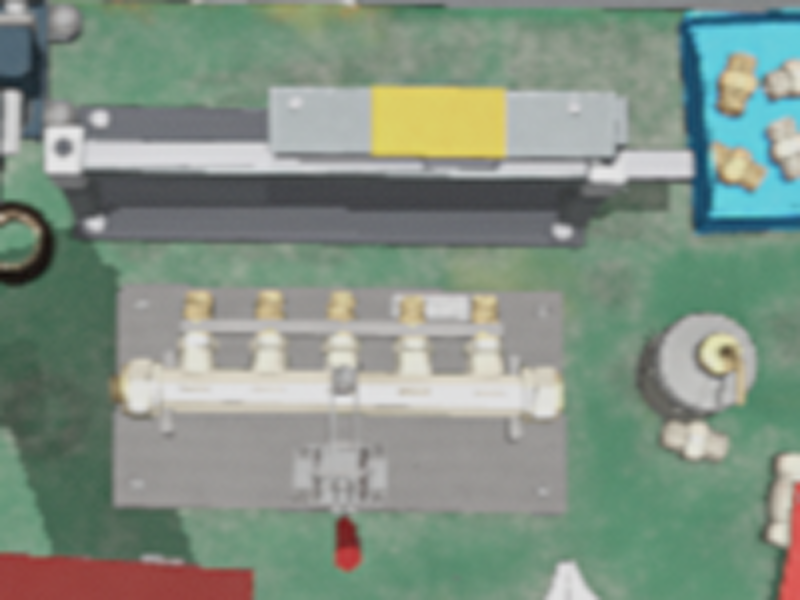

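Run:
```python
from h import *
from scipy.optimize import least_squares
L=lambda n:pickle.load(open(f'pics/{n}.pkl','rb'))
t,s,w=L('top2'),L('scene2'),L('wrist1')
tc=lambda u,v:(250+u/4,130+v/4)
sc=lambda u,v:(190+u/660*260,140+v/330*130)
ob=[(t,tc(271,154),(-6,40,174)),(t,tc(271,88),(34,40,174)),(t,tc(372,156.5),(-6,-20,174)),(t,tc(505,158),(-6,-100,174)),(t,tc(372,87),(34,-20,174)),(t,tc(505,88),(34,-100,174)),
 (s,sc(422,87),(-6,-20,174)),(s,sc(511,115),(-6,-100,174)),(s,sc(366,68),(-6,40,174)),(s,sc(440,60),(34,-20,174)),(s,sc(525,88),(34,-100,174))]
def W(q,p):
    c,n=np.cos(q[2]),np.sin(q[2]); a,b,z=p; return (q[0]+(c*a-n*b)/1e3,q[1]+(n*a+c*b)/1e3,z/1e3)
for nm,o in(('top',ob[:6]),('scene',ob[6:]),('all',ob)):
    r=least_squares(lambda q:np.ravel([np.array(proj(d,W(q,p)))-u for d,u,p in o]),[.6,-.18,0]); print(nm,r.x.round(4),r.fun.round(1))
q=r.x
print('open',W(q,(0,90,140)),'post',W(q,(0,165,165)))
# manifold: pipe left end cap & red handle in top vs scene
print('pipeleft',tri(t,tc(137,387),s,sc(222,232))); print('red tip',tri(t,tc(347,555),s,sc(303,297)));print('brass1',tri(t,tc(341,303),s,sc(380,240)))
print('brass row z.05',atz(t,*tc(341,290),.05), 'oil',atz(t,*tc(705,360),.1))
print('post top px',atz(t,*tc(64,149),.165))
print('postR',atz(t,*tc(606,170),.14))
```

```text
top [ 0.5993 -0.1824  0.0084] [-0.2 -0.1 -0.1  0.1 -0.1 -0.5  0.4 -0.6 -0.1  0.6  0.2  0.6]
scene [ 0.6012 -0.185  -0.0135] [ 1.1  0.4 -0.9  0.3 -0.6  0.1  0.7 -0.  -0.3 -0.7]
all [ 0.6    -0.1837  0.0033] [ 0.3 -0.5  0.5 -0.2  0.4 -0.7  0.9 -0.7  0.5  0.4  0.8  0.6  0.5  0.5
 -1.3 -0.  -1.4  0.5 -0.2 -0.  -1.1 -1.1]
open (np.float64(0.5996768626006344), np.float64(-0.09369007770082023), 0.14) post (np.float64(0.5994304512681693), np.float64(-0.018690482492211058), 0.165)
pipeleft [ 0.4691216  -0.05425996  0.02883843]
red tip [ 0.36082482 -0.19325002  0.14696209]
brass1 [ 0.5318312  -0.19102585  0.0147349 ]
brass row z.05 [ 0.53417566 -0.18953814  0.05      ] oil [ 0.48475274 -0.4144045   0.1       ]
post top px [ 0.59594851 -0.01930213  0.165     ]
postR [ 0.59502943 -0.34748059  0.14      ]
```

Call:
carry_out --offset '[[0,0,-12],[0,0,-13],[0,10,0],[5,20,0],[5,30,0],[5,30,0],[5,30,0],[3,25,0]]' --twist '[[0,0,0.0875],[0,0,0.0875],[0,0,0],[0,0,0],[0,0,0],[0,0,0],[0,0,0],[0,0,0]]' --grip '[-1,-1,-1,-1,-1,-1,-1,-1]'

```text
time: 4.6
eef_pos: [0.5029, -0.0604, 0.2641]
eef_rot: [3.14, 0.013, -0.004]
contact_force: [1.0, 0.6, -3.4]
opening: 0.0298
finger_force: 30.0
```

Call:
carry_out --offset '[[0,20,0],[0,12,0],[0,4,0],[0,0,0],[0,0,0],[0,0,0]]' --twist '[[0,0,0],[0,0,0],[0,0,0],[0,0,0],[0,0,0],[0,0,0]]' --grip '[-1,-1,-1,-1,-1,-1]'

```text
time: 5.1
eef_pos: [0.504, -0.0919, 0.2655]
eef_rot: [-3.141, -0.014, 0.002]
contact_force: [0.8, 0.4, -3.7]
opening: 0.0299
finger_force: 30.0
```

Run:
```python
from h import *
w=snap('wrist','wrist3');snap('scene','scene3'); s=monitor.get_state()
print(s['eef_pos'],cv2.Rodrigues(s['eef_rot'])[0].round(4),s['contact_force']); print(w['xyz'])
```

```text
[ 0.50425126 -0.09197503  0.26588186] [[ 1.e+00  9.e-03 -4.e-04]
 [ 9.e-03 -1.e+00  3.e-04]
 [-4.e-04 -3.e-04 -1.e+00]] [ 0.10207632  0.17617314 -3.65536735]
[ 0.57460302 -0.09108436  0.42764175]
```

View pics/wrist3.png

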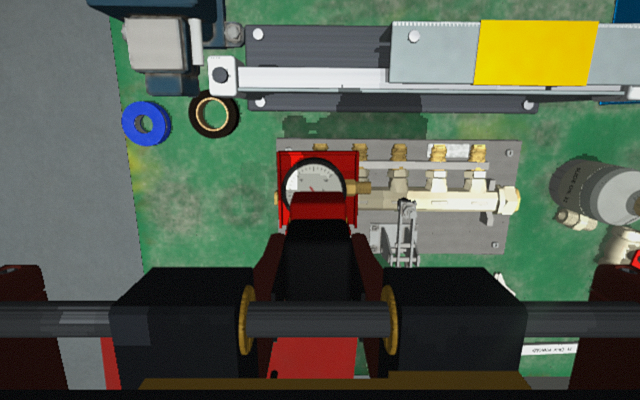

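Run:
```python
from h import *
im=cv2.imread('pics/wrist3.png').astype(int); g=im.sum(2)//3
for u in(260,320,380): print(u,g[60:102,u-2:u+3].mean(1).astype(int).tolist())
for u in(430,500,570): print('guard',u,g[10:30,u-2:u+3].mean(1).astype(int).tolist(),g[74:100,u-2:u+3].mean(1).astype(int).tolist())
print('band row55',[(i+465,tuple(x)) for i,x in enumerate(im[55,465:615]) if i<20 or i>115][::2])
print('guard end row55',g[55,380:402].tolist())
d=im[:,:,2]-im[:,:,1]
for u in(285,345): print('tray',d[144:160,u-1:u+2].mean(1).astype(int).tolist())
for v in (160,170): print('trayrow',d[v,270:286].tolist(),d[v,350:366].tolist())
w=pickle.load(open('pics/wrist3.pkl','rb'))
# predicted
R=(.5995,-.183,.006)
def W(q,p):
    c,n=np.cos(q[2]),np.sin(q[2]); a,b,z=p; return (q[0]+(c*a-n*b)/1e3,q[1]+(n*a+c*b)/1e3,z/1e3)
for p in [(8,90,140),(-8,90,140),(-8,90,145),(-11,90,145),(-11,150,145),(-6,40,174),(34,40,174),(-6,-20,174),(-6,-100,174),(34,-20,174),(34,-100,174)]: print(p,np.round(proj(w,W(R,p)),1))
C=(.486,-.092,.009)
for p in [(54,38,105),(54,-38,105),(54,38,110),(54,-38,110)]: print(p,np.round(proj(w,W(C,p)),1))
```

```text
260 [96, 95, 97, 97, 82, 54, 71, 178, 233, 231, 230, 229, 228, 228, 228, 229, 231, 232, 231, 232, 233, 234, 235, 234, 233, 233, 228, 185, 162, 194, 177, 109, 42, 40, 41, 42, 42, 55, 77, 131, 210, 238]
320 [97, 95, 95, 96, 96, 92, 93, 152, 218, 232, 230, 229, 227, 226, 226, 227, 229, 231, 230, 231, 233, 234, 233, 232, 231, 232, 236, 203, 145, 175, 189, 149, 66, 50, 75, 89, 88, 88, 89, 92, 93, 90]
380 [58, 55, 55, 56, 56, 54, 46, 48, 151, 215, 218, 215, 211, 210, 210, 212, 216, 217, 218, 217, 218, 221, 221, 217, 214, 215, 218, 215, 171, 151, 190, 182, 119, 44, 41, 45, 46, 47, 47, 46, 47, 47]
guard 430 [102, 98, 97, 97, 94, 93, 92, 93, 96, 91, 79, 130, 199, 211, 196, 188, 175, 174, 175, 176] [185, 186, 186, 186, 185, 186, 187, 182, 146, 104, 165, 209, 209, 212, 181, 141, 172, 183, 149, 72, 50, 73, 83, 85, 84, 85]
guard 500 [105, 104, 104, 104, 103, 103, 104, 102, 98, 104, 137, 148, 145, 144, 144, 144, 144, 144, 144, 145] [147, 147, 147, 147, 147, 147, 147, 147, 148, 149, 131, 155, 199, 207, 207, 168, 137, 178, 171, 113, 41, 55, 75, 77, 76, 77]
guard 570 [109, 115, 118, 116, 117, 116, 11
[... 1940 characters left out ...]
-43, -6, 87, 130, 85, 59, 113, 123, 120, 124, 119] [126, 132, 127, 129, 103, 51, 89, 120, 105, 32, 20, 24, 23, 17, 18, 15]
trayrow [-43, -46, -47, -46, -44, -42, -31, 49, 107, 98, 60, 96, 106, 102, 108, 106] [118, 119, 120, 126, 88, 50, 97, 124, 75, 7, 2, 4, 7, 5, 5, 4]
(8, 90, 140) [320.7  71. ]
(-8, 90, 140) [320.6  92. ]
(-8, 90, 145) [320.6  91.7]
(-11, 90, 145) [320.6  95.6]
(-11, 150, 145) [245.5  95.3]
(-6, 40, 174) [391.1  86.5]
(34, 40, 174) [394.6  24.6]
(-6, -20, 174) [475.3  86.9]
(-6, -100, 174) [587.6  87.3]
(34, -20, 174) [482.6  25. ]
(34, -100, 174) [599.9  25.5]
(54, 38, 105) [278.  150.5]
(54, -38, 105) [358.  150.6]
(54, 38, 110) [277.4 151.1]
(54, -38, 110) [358.6 151.2]
```

Call:
carry_out --offset '[[8,0,0],[10,0,10],[10,0,15],[0,0,15],[0,0,5],[0,0,0],[0,0,0]]' --twist '[[0,0,0.013],[0,0,0],[0,0,0],[0,0,0],[0,0,0],[0,0,0],[0,0,0]]' --grip '[-1,-1,-1,-1,-1,-1,-1]'

```text
time: 5.78
eef_pos: [0.5324, -0.0931, 0.2214]
eef_rot: [3.142, -0.01, -0.0]
contact_force: [0.7, -0.3, -4.2]
opening: 0.03
finger_force: 30.0
```

Call:
carry_out --offset '[[8,0,0],[12,0,0],[12,0,0],[12,0,0],[12,0,0],[8,0,0],[5.5,0,0],[0,0,0]]' --twist '[[0,0,0],[0,0,0],[0,0,0],[0,0,0],[0,0,0],[0,0,0],[0,0,0],[0,0,0]]' --grip '[-1,-1,-1,-1,-1,-1,-1,-1]'

```text
time: 6.45
eef_pos: [0.6031, -0.0935, 0.2215]
eef_rot: [3.141, -0.01, 0.002]
contact_force: [0.9, -0.4, -3.1]
opening: 0.03
finger_force: 30.0
```

Run:
```python
from h import *
w=snap('wrist','wrist4'); snap('scene','scene4'); s=monitor.get_state()
print(s['eef_pos'],cv2.Rodrigues(s['eef_rot'])[0].round(4),s['contact_force'],s['wrist_torque'])
```

```text
[ 0.60154014 -0.09379628  0.22120375] [[ 1.0e+00 -6.6e-03 -4.0e-04]
 [-6.6e-03 -1.0e+00 -0.0e+00]
 [-4.0e-04  0.0e+00 -1.0e+00]] [-0.59241452 -0.15476693 -3.75038433] [-0.02073426  0.18611792  0.00410291]
```

Call:
carry_out --offset '[[0,0,6],[0,0,6],[0,0,6],[0,0,0]]' --twist '[[0,0,0],[0,0,0],[0,0,0],[0,0,0]]' --grip '[-1,-1,-1,-1]'

```text
time: 6.88
eef_pos: [0.6004, -0.0935, 0.2013]
eef_rot: [-3.141, 0.01, 0.005]
contact_force: [-0.6, 0.6, -4.6]
opening: 0.0299
finger_force: 30.0
```

Run:
```python
from h import *
w=snap('wrist','wrist5'); t=snap('scene','scene5'); s=monitor.get_state()
print(s['eef_pos'],s['contact_force'],s['wrist_torque'])
a=w['image'][40:260,200:440]; b=t['image'][95:215,250:370]
cv2.imwrite('pics/c5.png',np.hstack([cv2.resize(a,(436,400),interpolation=2),cv2.resize(b,(364,400),interpolation=2)]))
```

```text
[ 0.60129836 -0.0936592   0.2025749 ] [ 0.17592889 -0.17766778 -2.96204969] [0.06544093 0.12373455 0.05157244]
```

View pics/c5.png

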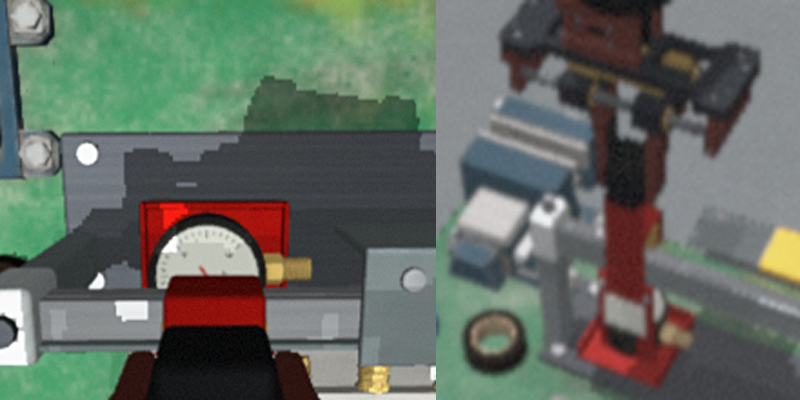

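Call:
carry_out --offset '[[0,0,3],[0,0,3],[0,0,2],[0,0,1.5],[0,0,1],[0,0,0],[0,0,0]]' --twist '[[0,0,0],[0,0,0],[0,0,0],[0,0,0],[0,0,0],[0,0,0],[0,0,0]]' --grip '[-1,-1,-1,-1,-1,-1,-1]'

```text
time: 7.57
eef_pos: [0.6018, -0.0937, 0.1932]
eef_rot: [-3.141, 0.01, -0.0]
contact_force: [-2.3, 0.7, 2.5]
opening: 0.0298
finger_force: 30.0
```

Call:
carry_out --offset '[[0,6,0],[0,12,0],[0.1,14,0],[0.1,14,0],[0.1,14,0],[0.1,12,0],[0.1,8,0],[0,0,0]]' --twist '[[0,0,0],[0,0,0],[0,0,0],[0,0,0],[0,0,0],[0,0,0],[0,0,0],[0,0,0]]' --grip '[-1,-1,-1,-1,-1,-1,-1,-1]'

```text
time: 8.23
eef_pos: [0.6018, -0.1775, 0.1932]
eef_rot: [3.139, -0.016, 0.002]
contact_force: [0.1, -3.4, 4.8]
opening: 0.0299
finger_force: 30.0
```

Call:
carry_out --offset '[[0.1,8,0.5],[0.1,10,0.5],[0.1,8,0],[0.1,4,0],[0,0,0]]' --twist '[[0,0,-0.005],[0,0,0],[0,0,0],[0,0,0],[0,0,0]]' --grip '[-1,-1,-1,-1,-1]'

```text
time: 8.65
eef_pos: [0.6035, -0.2036, 0.1932]
eef_rot: [-3.141, 0.002, -0.005]
contact_force: [-0.1, 3.8, 10.3]
opening: 0.0299
finger_force: 30.0
```

Call:
carry_out --offset '[[0,2.5,0],[0,2.5,0],[0,2.5,0],[0,0,0]]' --twist '[[0,0,0],[0,0,0],[0,0,0],[0,0,0]]' --grip '[-1,-1,-1,-1]'

```text
time: 8.98
eef_pos: [0.6036, -0.2097, 0.1931]
eef_rot: [-3.14, 0.0, -0.005]
contact_force: [0.4, 7.0, 12.0]
opening: 0.0299
finger_force: 30.0
```

Call:
carry_out --offset '[[0,2.5,0],[0,2.5,0],[0,2.5,0],[0,0,0]]' --twist '[[0,0,0],[0,0,0],[0,0,0],[0,0,0]]' --grip '[-1,-1,-1,-1]'

```text
time: 9.32
eef_pos: [0.6037, -0.2173, 0.1932]
eef_rot: [-3.14, 0.0, -0.005]
contact_force: [0.9, 6.7, 10.6]
opening: 0.0299
finger_force: 30.0
```

Call:
carry_out --offset '[[0,2,0],[0,2,0],[0,2,0],[0,0,0]]' --twist '[[0,0,0],[0,0,0],[0,0,0],[0,0,0]]' --grip '[-1,-1,-1,-1]'

```text
time: 9.65
eef_pos: [0.6037, -0.2231, 0.1932]
eef_rot: [-3.139, -0.0, -0.005]
contact_force: [0.1, 6.8, 11.2]
opening: 0.03
finger_force: 30.0
```

Call:
carry_out --offset '[[0,2,0],[0,2,0],[0,2,0],[0,0,0]]' --twist '[[0,0,0],[0,0,0],[0,0,0],[0,0,0]]' --grip '[-1,-1,-1,-1]'

```text
time: 9.98
eef_pos: [0.6037, -0.2291, 0.1931]
eef_rot: [-3.139, 0.0, -0.005]
contact_force: [-0.7, 6.2, 12.4]
opening: 0.0299
finger_force: 30.0
```

Call:
carry_out --offset '[[0,2,0],[0,2,0],[0,2,0],[0,0,0]]' --twist '[[0,0,0],[0,0,0],[0,0,0],[0,0,0]]' --grip '[-1,-1,-1,-1]'

```text
time: 10.32
eef_pos: [0.6036, -0.235, 0.1931]
eef_rot: [-3.139, 0.0, -0.005]
contact_force: [0.3, 6.4, 11.3]
opening: 0.0298
finger_force: 30.0
```

Call:
carry_out --offset '[[0,2,0],[0,2,0],[0,2,0],[0,0,0]]' --twist '[[0,0,0],[0,0,0],[0,0,0],[0,0,0]]' --grip '[-1,-1,-1,-1]'

```text
time: 10.65
eef_pos: [0.6036, -0.241, 0.1931]
eef_rot: [-3.139, 0.0, -0.005]
contact_force: [0.3, 5.8, 9.7]
opening: 0.03
finger_force: 30.0
```

Call:
carry_out --offset '[[0,2,0],[0,2,0],[0,2,0],[0,0,0]]' --twist '[[0,0,0],[0,0,0],[0,0,0],[0,0,0]]' --grip '[-1,-1,-1,-1]'

```text
time: 10.98
eef_pos: [0.6035, -0.2471, 0.193]
eef_rot: [-3.139, 0.0, -0.004]
contact_force: [1.2, 7.1, 10.3]
opening: 0.0296
finger_force: 30.0
```

Call:
carry_out --offset '[[0,2,0],[0,2,0],[0,2,0],[0,0,0]]' --twist '[[0,0,0],[0,0,0],[0,0,0],[0,0,0]]' --grip '[-1,-1,-1,-1]'

```text
time: 11.32
eef_pos: [0.602, -0.2549, 0.1915]
eef_rot: [3.141, -0.001, -0.0]
contact_force: [-0.3, 0.5, -3.4]
opening: 0.0303
finger_force: 30.0
```

Call:
carry_out --offset '[[0,0,2],[0,0,2],[0,0,2],[0,0,1],[0,0,0.5],[0,0,0]]' --twist '[[0,0,0],[0,0,0],[0,0,0],[0,0,0],[0,0,0],[0,0,0]]' --grip '[-1,-1,-1,-1,-1,-1]'

```text
time: 11.82
eef_pos: [0.6008, -0.2554, 0.1852]
eef_rot: [-3.142, 0.004, 0.003]
contact_force: [-4.9, 2.0, 9.7]
opening: 0.0298
finger_force: 30.0
```

Call:
carry_out --offset '[[0,0,-0.5],[0,0,-0.5],[0,0,-0.4],[0,0,0],[0,0,0]]' --twist '[[0,0,0],[0,0,0],[0,0,0],[0,0,0],[0,0,0]]' --grip '[-1,-1,-1,-1,-1]'

```text
time: 12.23
eef_pos: [0.6016, -0.2553, 0.1853]
eef_rot: [3.141, -0.003, -0.001]
contact_force: [-2.3, -0.0, 0.6]
opening: 0.0298
finger_force: 30.0
```

Run:
```python
from h import *
s=monitor.get_state(); print(s['eef_pos'],cv2.Rodrigues(s['eef_rot'])[0].round(4),s['contact_force'],s['wrist_torque'])
```

```text
[ 0.60155692 -0.25529685  0.1852644 ] [[ 1.0e+00 -1.9e-03 -8.0e-04]
 [-1.9e-03 -1.0e+00 -6.0e-04]
 [-8.0e-04  6.0e-04 -1.0e+00]] [-2.25868306 -0.01124635  0.5994614 ] [-0.22498313  0.67955709  0.00596265]
```

Seated with light load. Release softly, then rise.

Call:
carry_out --offset '[[0,0,0],[0,0,0],[0,0,0],[0,0,0],[0,0,0],[0,0,0],[0,0,0]]' --twist '[[0,0,0],[0,0,0],[0,0,0],[0,0,0],[0,0,0],[0,0,0],[0,0,0]]' --grip '[-1,-0.2,0,0.1,0.2,0.2,0.2]' --newtons 8

```text
time: 12.82
eef_pos: [0.6022, -0.2546, 0.1856]
eef_rot: [3.142, -0.002, 0.001]
contact_force: [0.1, -0.5, 0.8]
opening: 0.0527
finger_force: 0.0
```

Call:
carry_out --offset '[[0,0,-5],[0,0,-10],[0,0,-15],[0,0,-20],[0,0,-20],[0,0,-15],[0,0,0],[0,0,0]]' --twist '[[0,0,0],[0,0,0],[0,0,0],[0,0,0],[0,0,0],[0,0,0],[0,0,0],[0,0,0]]' --grip '[0.2,0.2,0.2,0.2,0.2,0.2,0.2,0.2]'

```text
time: 13.48
eef_pos: [0.6025, -0.255, 0.2719]
eef_rot: [3.141, -0.002, 0.004]
contact_force: [-0.4, -0.4, -1.0]
opening: 0.0523
finger_force: 0.0
```

Run:
```python
from h import *
import time
t=[snap('scene','s%d'%i)['image'] for i in range(2)]
w=snap('wrist','wrist9')
print('diff',cv2.absdiff(t[0],t[1]).max(), cv2.absdiff(t[0],t[1]).mean())
s=monitor.get_state(); print(s['eef_pos'],s['contact_force'],s['opening'],s['time'])
im=t[0].astype(int); 
q=(.601,-.182,.0)
d=pickle.load(open('pics/s0.pkl','rb'))
cx,cy,cz=.5836,-.2553,.024
for nm,p in(('plate front x-3 z70',(-3,0,70)),('plate L z140',(-3,17,140)),('plate R z140',(-3,-17,140)),('tray FL',(-20,38,0)),('tray FR',(-20,-38,0)),('knob top fL',(-1,15,192)),('knob top fR',(-1,-15,192))): print(nm,np.round(proj(d,(cx+p[0]/1e3,cy+p[1]/1e3,cz+p[2]/1e3)),1))
red=((im[:,:,2]>90)&(im[:,:,1]<60)&(im[:,:,0]<60)).astype(np.uint8); red[:, :330]=0; red[:, 400:]=0; red[:130]=0;red[245:]=0
n,l,st,ce=cv2.connectedComponentsWithStats(red); print(st[1:][st[1:,4]>15])
for v in range(150,240,10):
    x=np.nonzero(red[v])[0]; print(v,x.min() if len(x) else None,x.max() if len(x) else None)
```

```text
diff 60 1.91313671875
[ 0.6013486  -0.25435287  0.26936526] [ 0.45535368  0.4250863  -0.2259227 ] 0.05247287693044725 13.6333
plate front x-3 z70 [373.3 208.5]
plate L z140 [368.5 186.3]
plate R z140 [382.6 190.8]
tray FL [354.5 226.5]
tray FR [383.3 236.7]
knob top fL [371.2 169.7]
knob top fR [384.2 173.8]
[[367 180  19  31 314]
 [356 207  33  29 301]
 [386 210   8   8  39]]
150 None None
160 None None
170 None None
180 370 370
190 370 383
200 369 381
210 362 388
220 358 382
230 367 385
```

```bash
python3 -c "
from bench import ticket; print(ticket.sign_off())"
```

```text
the job is handed in; nothing more can be done
None
```

The job is handed in after 13.6 s of robot time: the carrier is hooked on the rail and dropped home in the notch at about rail y −73 mm, plumb to within about 2 px in the scene camera. It is let go with the gripper clear above it, and the verdict was not reported back.

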